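Release the balance's transport lock

ROBOT

A 6-joint arm with a two-finger parallel gripper is mounted at the origin on the work surface. World frame = base frame: x ahead of the robot, y to its left, z up, the work surface at z = 0. Lengths are in m, angles in degrees, forces in N, time in s.
With the tool pointing down it reaches from about 0.3 to 0.85 m from the base axis. Payload 4.2 kg.
Tool frame: the origin (TCP) lies at the very end of the fingers, on their centre line; the grasp point (between the pads) lies 19 mm behind it; z points along the fingers, y is the line along which they close (so a half turn about z gives the same grasp; the last joint's range is limited). The gripper opens to 91 mm and grips with 3 to 60 N. Pads are 32 mm wide; open, the fingers measure 118 mm over their backs; the gripper's body (76 mm by 178 mm) begins 60 mm behind the grasp point.
Start: joints at [66.921, 18.312, 89.639, -0, 72.044, -1.146], TCP at [0.215, 0.533, 0.214] pointing down, gripper open.
Joint ranges: [-177.97, 177.97], [-48.28, 115.42], [12.27, 149.76], [-77.06, 257.06], [2.81, 150.46], [-146.56, 146.56]. Speed limits (degrees/s): [147.25, 147.25, 180, 180, 180, 180].

INTERFACE

Orientations are given as a 3x3 rotation matrix whose columns are the frame's x, y, z axes.
In Python, from bench import arm gives the robot as it stands.
- The arm moves only by the tool carry_out, never from a script. Its argument "series" is text: rows parted by semicolons, each of 7 numbers parted by spaces: the shift along the tool's x, y, z in cm, then the turn, a rotation vector about the tool's x, y, z in degrees, then the opening in per cent of the stroke, from 0 (shut) to 100 (fully open). A call has 1 to 20 rows; each row shifts and turns the commanded pose from where the row before left it, along the tool's axes as they then stand; what a row does not reach is not made up. A row lasts 1/8 s, in which the tool goes at most 62.5 mm and 10.7 degrees, less where a joint would pass 70% of its speed; a pose out of reach is approached as far as the arm can. A call is refused whole if a number of a shift passes 6.25 or a number of a turn 10.7, either way. A call with a gripper value outside its range is refused whole. The fingers move at their own pace and stop on an object; the grip force is fixed at half the most. Time passes only in rows, so rows that do not move let the fingers close. It gives the time, the measured TCP pose, the force, the opening and the grip force at its end, in the units of the state.
- arm.state(): the state, without advancing time (a new reading comes with each control period).
- arm.grab_frame(name): name is "side" or "top" or "wrist"; returns (picture, depth): 480x640x3 uint8, red, green, blue; 480x640 float32, m along the optical axis (not along the pixel's ray), 0 where there is no reading.
- arm.camera_model(name): a dict with "camera_matrix" (3x3 intrinsics, pixels), "xyz" and "attitude" of the camera in the world; the wrist camera has in their place "T_tool_cam" (4x4, takes a point from camera to tool coordinates, whose origin is the TCP and whose axes are the flange's). Camera axes: x right, y up, looking along -z (the intrinsics and any distortion apply to the point x, -y, -z); pixel columns grow to the right and rows downward; lengths in m; the calibration is good to about 2 mm. A picture is of the moment at which its call begins: read the wrist's pose just before it. camera_model takes no time and is no camera call.
- arm.sign_off(): hands the job in; it is judged then, once.
Trained networks look in the newest picture that a camera, given by its name, has taken for a name from the list of things; names that differ only in an ending like _2 or _b are one class to them, and where a whole thing is asked for, a point or a joint stands for the part that bears it (a point fixed in the world has none). Each returns a list of dicts, best first, with "conf" (0 to 1); they miss things now and then, are a little off and sometimes report something else, mostly with a low value. They report only what shows in the picture. A call takes as long as a camera call. They do not tell look-alikes from the thing itself.
- arm.recognise(name, camera): "location" ([row, column] in pixels, amid what is visible of it).
- arm.cut_out(name, camera): "region" (480x640 bool, what is visible of it) and "location" ([row, column] in pixels, amid what is visible of it).
- arm.mark_of(name, camera): "location" ([row, column] in pixels: a listed point, or the origin of a listed thing).
The state is a dict: "time": time; "joints": joint angles; "dq": joint speeds; "joint_torque": joint torques, N m; "eef_pos": TCP position; "eef_rot": TCP orientation; "contact_force": force on the tool from outside, world axes, zero at the start; "ft_torque": the same for the moment, N m; "grip_width": finger opening in m; "grasp_force": force on a finger pad.
Only numpy, scipy, OpenCV 4.12 (cv2) and the standard library are available. Lean on these libraries where they do the work, as an engineer would, in place of code of your own. Each camera call takes 0.05 s, during which the arm holds its last target. There are 200 camera calls.

TASK

The laboratory balance has just been set down on the bench and is still locked for transport. Unlock it: slide the tall upright fin grip on its deck all the way back, away from the keypad edge, until it is fully home against its stop, and let go. Leave the low round selector button on the other track and the beaker on the weighing pan as they are.

Things in the scene. Friction and masses are not known exactly. Their poses are not given: they have to be found in the camera images.
- lock (a joint): travel of the transport lock fin along its straight track, m: 0 at the keypad end, 0.080 against the stop at the back end. Starts between 0 and 0.025. Sliding it takes 1.5 N plus slight damping; no spring, it stays where left. Track 140 x 34 mm, 10 mm high, with a 6 mm high aluminium stop at either end.
- lock_top (a point): centre of the top of the transport lock grip: a black upright fin, 30 mm long along its track, 16 mm wide across it, 36 mm tall above it, easily pinched across its width from above. Top 106 mm above the bench (deck 60, track 10, fin 36). x axis: level along the track, from the keypad to the back of the balance (joint grows that way); y across, z up. May be on the left or right track.
- selector_top (a point): centre of the top of the range selector, to be left alone: a low black round button, 26 mm across, 14 mm tall, its top 84 mm above the bench, on the other, parallel track; it slides along it under 1.5 N. x axis along its track, z up.
- beaker: small glass beaker loose on the pan, 54 mm wide, 55 mm tall (rim 129 mm above the bench), 60 g; origin: centre of its underside, z up. The white balance, fixed on the bench, is 260 mm front to back, 320 mm wide; its round steel pan, 104 mm across, top 74 mm above the bench, lies at its centre, midway between the two tracks, 120 mm from each.
There are look-alikes about, which are no part of the job. Leave any pink or turquoise look-alike of the beaker alone.

How it is judged:
By the outcome, as a careful person would: the job done as asked, in the order asked, and still so for the second after the job is handed in, with the robot touching nothing.
It also fails if it takes over 29 s, if anything falls off the work surface, if the arm or the gripper's body presses on something with over 40 N, if the wrist force passes 120 N, or if a joint passes its speed limit or range.

## Working session

There is one attempt and no reset: what is moved stays moved. The work goes in short steps, Python scripts to look and compute and a tool call to move; the robot and the scene stay as the last step left them, time stands still between calls to the robot, and variables do not carry over. Pictures are saved under pics/ and viewed, at most 10 in all, crops included, and the job is handed in when it is done.

Besides the shell and the picture viewer there is one more tool, called after "Call:" by a JSON object that holds its "name" and its "arguments", one argument or row to a line. carry_out: Moves the arm, as the interface text tells. Its arguments: {"type":"object","properties":{"series":{"type":"string"}},"required":["series"]}

```bash
mkdir -p pics
cat > h.py <<'E'
import numpy as np, cv2
from bench import arm
def world(cam,rc,depth,st,z=None):
    m=arm.camera_model(cam);K=np.array(m["camera_matrix"])
    d=m.get("distortion",None)
    if "T_tool_cam" in m:
        T=np.eye(4);T[:3,:3]=st["eef_rot"];T[:3,3]=st["eef_pos"];T=T@np.array(m["T_tool_cam"])
        R,t=T[:3,:3],T[:3,3]
    else: R,t=np.array(m["attitude"]),np.array(m["xyz"])
    rc=np.atleast_2d(rc).astype(float)
    uv=cv2.undistortPoints(rc[:,None,::-1].copy(),K,None if d is None else np.array(d))[:,0]
    ray=np.c_[uv[:,0],-uv[:,1],-np.ones(len(uv))]@R.T
    if z is not None: return t+ray*((z-t[2])/ray[:,2])[:,None]
    D=depth[rc[:,0].astype(int),rc[:,1].astype(int)]
    return t+ray*D[:,None]
E
python3 - <<'E'
from h import *
np.set_printoptions(precision=4,suppress=True)
st=arm.state();print(st["eef_rot"])
for c in("top","side"):
    print(c,{k:v for k,v in arm.camera_model(c).items()})
    p,d=arm.grab_frame(c);cv2.imwrite(f"pics/{c}0.png",p[:,:,::-1])
    for n,z in(("lock_top",.106),("selector_top",.084),("beaker",.074)):
        for r in arm.mark_of(n,c)[:3]: print(n,r["conf"],r["location"],world(c,r["location"],d,st,z)[0],world(c,r["location"],d,st)[0])
E
```

```text
[[-0.9276  0.3735 -0.0006]
 [ 0.3735  0.9276 -0.0016]
 [-0.     -0.0018 -1.    ]]
top {'camera_matrix': array([[621.4243,   0.    , 317.2285],
       [  0.    , 621.4243, 235.6501],
       [  0.    ,   0.    ,   1.    ]]), 'xyz': array([ 0.3682, -0.0499,  1.1461]), 'attitude': array([[ 0.015 ,  0.9833, -0.1815],
       [-0.9997,  0.0182,  0.016 ],
       [ 0.0191,  0.1812,  0.9833]])}
selector_top 0.56 [216.6, 262.8] [0.5963 0.0283 0.084 ] [0.5966 0.0284 0.0824]
beaker 0.84 [383.3, 369.4] [ 0.315 -0.159  0.074] [ 0.3117 -0.1658  0.0077]
beaker 0.7 [121.5, 315.8] [ 0.7768 -0.0616  0.074 ] [ 0.8023 -0.0624  0.0071]
beaker 0.62 [202.6, 468.5] [ 0.6309 -0.3358  0.074 ] [ 0.6478 -0.3542  0.0051]
side {'camera_matrix': array([[532.733 ,   0.    , 320.7651],
       [  0.    , 532.733 , 238.2567],
       [  0.    ,   0.    ,   1.    ]]), 'xyz': array([ 0.4927, -0.6379,  0.7008]), 'attitude': array([[ 0.9929,  0.0946, -0.0726],
       [-0.1187,  0.7291, -0.6741],
       [-0.0108,  0.6779,  0.7351]])}
lock_top 0.7 [288.2, 281.3] [ 0.4854 -0.1797  0.106 ] [ 0.4854 -0.1807  0.1073]
selector_top 0.47 [189.0, 340.3] [0.6007 0.0379 0.084 ] [0.6006 0.0371 0.0847]
beaker 0.86 [252.5, 463.6] [ 0.7715 -0.1216  0.074 ] [ 0.7405 -0.1791  0.1438]
beaker 0.79 [250.2, 323.3] [ 0.5556 -0.0889  0.074 ] [ 0.5524 -0.1166  0.1057]
beaker 0.71 [327.5, 170.8] [ 0.3276 -0.204   0.074 ] [ 0.3212 -0.1869  0.0494]
```

View pics/top0.png

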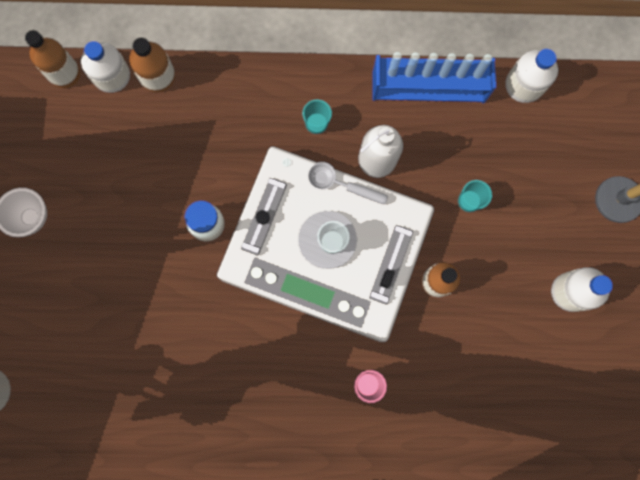

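View pics/side0.png

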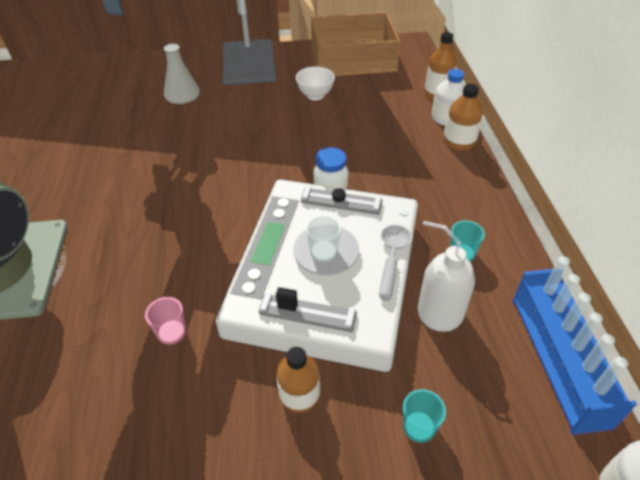

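The top view shows the balance turned about -20°, with the beaker on the pan at (333,237). The fin is on the right track at (388,279), and the track ends are near (380,297) and (404,231). The brown bottle beside it at (441,280) could be hit by the gripper body. In the side view the fin is at (287,298).

Run:
```python
from h import *
np.set_printoptions(precision=4,suppress=True)
st=arm.state()
p,d=arm.grab_frame("top")
W=world("top",[[150,270],[207,432],[340,387],[277,219]],d,st,.06);print("deck",W,W.mean(0))
ax=(W[0]+W[1]-W[2]-W[3]);print("yaw",np.degrees(np.arctan2(ax[1],ax[0])))
T=world("top",[[297,380],[231,404]],d,st,.074);a=T[1]-T[0];print("track",T,np.degrees(np.arctan2(a[1],a[0])),np.linalg.norm(a))
rr,cc=np.mgrid[0:480,0:640];P=world("top",np.c_[rr.ravel(),cc.ravel()],d,st)
near=(np.hypot(P[:,0]-.51,P[:,1]+.20)<.14)&(P[:,2]>.095)
for x,y,z in P[near][::12]: print(round(x,3),round(y,3),round(z,3),end=' | ')
g=p.reshape(-1,3).max(1)<60
f=near&g&(P[:,2]<.115)&(P[:,1]>-.22);print("\nfin",f.sum(),P[f].mean(0),P[f].min(0),P[f].max(0))
p2,d2=arm.grab_frame("side");Q=world("side",np.c_[rr.ravel(),cc.ravel()],d2,st)
for y0,y1,x0,x1 in((355,410,275,322),):
    q=Q.reshape(480,640,3)[345:410,275:322].reshape(-1,3);q=q[(q[:,2]>.03)];print("bottle side",np.percentile(q,[1,50,99],axis=0))
```

```text
deck [[ 0.7257  0.0208  0.06  ]
 [ 0.6249 -0.2734  0.06  ]
 [ 0.3876 -0.1909  0.06  ]
 [ 0.4919  0.1032  0.06  ]] [ 0.5575 -0.0851  0.06  ]
yaw -19.29055621488099
track [[ 0.4604 -0.1774  0.074 ]
 [ 0.5773 -0.2202  0.074 ]] -20.096518681344413 0.12443108814891274
0.581 -0.087 0.132 | 0.579 -0.089 0.13 | 0.577 -0.084 0.133 | 0.577 -0.104 0.133 | 0.578 -0.095 0.119 | 0.575 -0.079 0.127 | 0.578 -0.1 0.113 | 0.575 -0.083 0.115 | 0.576 -0.103 0.116 | 0.576 -0.083 0.106 | 0.575 -0.104 0.112 | 0.574 -0.082 0.107 | 0.573 -0.107 0.115 | 0.574 -0.085 0.096 | 0.569 -0.075 0.114 | 0.566 -0.114 0.129 | 0.566 -0.113 0.122 | 0.563 -0.116 0.129 | 0.561 -0.118 0.128 | 0.56 -0.071 0.115 | 0.56 -0.114 0.11 | 0.555 -0.118 0.128 | 0.554 -0.072 0.111 | 0.547 -0.07 0.129 | 0.546 -0.118 0.132 | 0.542 -0.116 0.133 | 0.539 -0.111 0.13 | 0.535 -0.08 0.133 | 0.535 -0.079 0.107 | 0.533 -0.105 0.128 | 0.531 -0.098 0.128 | 0.531 -0.099 0.116 | 0.508 -0.294 0.113 | 0.506 -0.289 0.113 | 0.503 -0.194 0.109 | 0.504 -0.296 0.113 | 0.502 -0.198 0.104 | 0.503 -0.296 0.111 | 0.5 -0.196 0.105 | 0.501 -0.295 0.111 | 0.498 -0.192 0.108 | 0.499 -0.289 0.112 | 0.497 -0.187 0.107 | 0.498 -0.287 0.108 | 0.495 -0.182 0.108 | 0.496 -0.281 0.113 | 0.496 -0.301 0.11 | 0.493 -0.196 0.107 | 0.495 -0.294 0.111 | 0.491 -0.189 0.107 | 0.493 -0.287 0.112 | 0.49 -0.184 0.107 | 0.491 -0.284 0.111 | 0.488 -0.18 0.109 | 0.489 -0.282 0.112 | 0.486 -0.177 0.106 | 0.488 -0.28 0.105 | 0.488 -0.299 0.111 | 0.487 -0.282 0.105 | 0.483 -0.177 0.106 | 0.485 -0.289 0.106 | 0.481 -0.187 0.106 | 0.479 -0.185 0.108 | 0.478 -0.191 0.106 | 
fin 142 [ 0.4893 -0.1856  0.1068] [ 0.4763 -0.1959  0.0954] [ 0.5034 -0.1762  0.111 ]
bottle side [[ 0.4699 -0.3176  0.0307]
 [ 0.4971 -0.3015  0.0739]
 [ 0.5302 -0.2308  0.1109]]
```

The bottle is 0.113 m high and the beaker rim 0.13 m. Both stay under the gripper body, which will be at about 0.16 m. The fin is at (0.490, -0.186), 118 mm from the pan centre, with the lock at about 0.010 and the yaw about -19.6°. I'll move above it now.

Call:
{"name": "carry_out", "arguments": {
  "series": "-3.74 -4.03 0 0 0 0 50;-3.74 -4.03 0 0 0 0 50;-3.74 -4.03 0 0 0 0 50;-3.74 -4.03 0 0 0 0 50;-3.74 -4.03 0 0 0 0 50;-3.74 -4.03 0 0 0 0 50;-3.74 -4.03 0 0 0 0 50;-3.74 -4.03 0 0 0 0 50;-3.74 -4.03 0 0 0 0 50;-3.74 -4.03 0 0 0 0 50;-3.74 -4.03 0 0 0 0 50;-3.74 -4.03 0 0 0 0 50;-3.74 -4.03 0 0 0 0 50;-3.74 -4.03 0 0 0 -2.3 50;0 0 0 0 0 0 50;0 0 0 0 0 0 50;0 0 0 0 0 0 50"
}}

```text
time: 2.62
eef_pos: [0.4893, -0.1844, 0.2141]
eef_rot: [[-0.942, 0.335, -0.0], [0.335, 0.942, 0.0], [0.0, 0.0, -1.0]]
contact_force: [0.2, -0.6, 1.0]
grip_width: 0.0458
grasp_force: 0.0
```

Run:
```python
from h import *
np.set_printoptions(precision=4,suppress=True)
st=arm.state();print(st["time"],st["eef_pos"],st["eef_rot"],st["joints"])
p,d=arm.grab_frame("wrist");cv2.imwrite("pics/w1.png",p[:,:,::-1])
R=np.array(st["eef_rot"])
for r in arm.mark_of("lock_top","wrist")[:2]:
    w=world("wrist",r["location"],d,st,.106)[0];print(r["conf"],r["location"],w,"tool cm",100*R.T@(w-st["eef_pos"]))
rr,cc=np.mgrid[0:480,0:640];P=world("wrist",np.c_[rr.ravel(),cc.ravel()],d,st)
f=(np.hypot(P[:,0]-.49,P[:,1]+.186)<.04)&(abs(P[:,2]-.106)<.006)
q=P[f];print(len(q),q.mean(0))
(c,s,a)=cv2.minAreaRect((q[:,:2]*1000).astype(np.float32));print(c,s,a)
```

```text
2.625 [ 0.4893 -0.1844  0.2141] [[-0.9423  0.3349 -0.0002]
 [ 0.3349  0.9423  0.0004]
 [ 0.0003  0.0003 -1.    ]] [-21.9183  13.6208  96.2946   0.0203  70.1037 -92.3611]
0.75 [255.2, 320.2] [ 0.4942 -0.1865  0.106 ] tool cm [-0.5391 -0.0452 10.8056]
768 [ 0.4895 -0.1853  0.1062]
(490.4241943359375, -185.35731506347656) (15.476191520690918, 29.46248435974121) 70.03172302246094
```

View pics/w1.png

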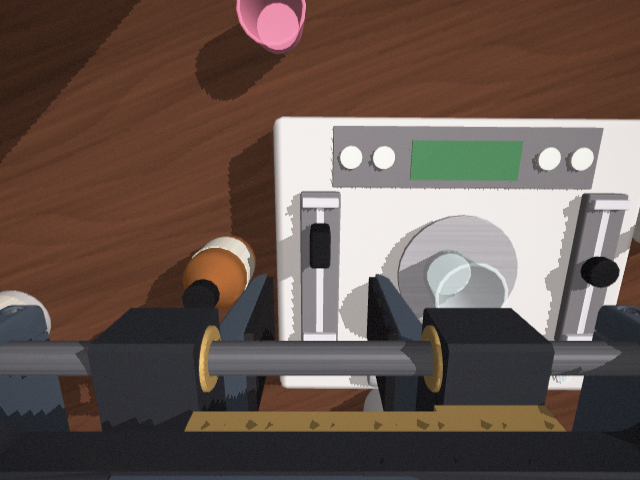

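The wrist image shows the fin at (320,245), centred between the fingers. Its measured top is 15.5 x 29.5 mm at (0.490, -0.185), running at -20°, which agrees with the given sizes. I'll descend to TCP z of about 0.080 and pinch.

Call:
{"name": "carry_out", "arguments": {
  "series": "-0.1 -0.1 4 0 0 0 50;0 0 4 0 0 0 50;0 0 3 0 0 0 50;0 0 1.6 0 0 0 50;0 0 0.8 0 0 0 50;0 0 0 0 0 0 50;0 0 0 0 0 0 0;0 0 0 0 0 0 0;0 0 0 0 0 0 0;0 0 0 0 0 0 0;0 0 0 0 0 0 0;0 0 0 0 0 0 0"
}}

```text
time: 4.22
eef_pos: [0.491, -0.1857, 0.0804]
eef_rot: [[-0.941, 0.337, 0.002], [0.337, 0.941, 0.002], [-0.001, 0.003, -1.0]]
contact_force: [0.7, 5.3, 2.4]
grip_width: 0.0162
grasp_force: 30.0
```

Call:
{"name": "carry_out", "arguments": {
  "series": "-0.6 0 0 0 0 0 0;-1 0 0 0 0 0 0;-1 0 0 0 0 0 0;-1 0 0 0 0 0 0;-1 0 0 0 0 0 0;-0.7 0 0 0 0 0 0;-0.4 0 0 0 0 0 0;-0.2 0 0 0 0 0 0;0 0 0 0 0 0 0;0 0 0 0 0 0 0"
}}

```text
time: 5.48
eef_pos: [0.5468, -0.206, 0.0804]
eef_rot: [[-0.942, 0.337, 0.002], [0.337, 0.942, 0.001], [-0.001, 0.002, -1.0]]
contact_force: [1.9, 5.1, 3.1]
grip_width: 0.0156
grasp_force: 30.0
```

Call:
{"name": "carry_out", "arguments": {
  "series": "-0.3 0 0 0 0 0 0;-0.3 0 0 0 0 0 0;-0.2 0 0 0 0 0 0;-0.2 0 0 0 0 0 0;0 0 0 0 0 0 0;0 0 0 0 0 0 0"
}}

```text
time: 6.22
eef_pos: [0.556, -0.2093, 0.0804]
eef_rot: [[-0.942, 0.337, 0.002], [0.337, 0.942, 0.001], [-0.001, 0.002, -1.0]]
contact_force: [1.6, 5.3, 2.7]
grip_width: 0.0157
grasp_force: 30.0
```

Call:
{"name": "carry_out", "arguments": {
  "series": "-0.2 0 0 0 0 0 0;-0.2 0 0 0 0 0 0;0 0 0 0 0 0 0;0 0 0 0 0 0 0"
}}

```text
time: 6.72
eef_pos: [0.5567, -0.2096, 0.0804]
eef_rot: [[-0.942, 0.337, -0.005], [0.337, 0.942, 0.004], [0.006, 0.002, -1.0]]
contact_force: [-5.1, 6.8, 9.1]
grip_width: 0.0158
grasp_force: 30.0
```

The resistance along the track rose after 70 mm, as predicted. I'll push a little further to confirm the stop, then release and rise.

Call:
{"name": "carry_out", "arguments": {
  "series": "-0.2 0 0 0 0 0 0;-0.2 0 0 0 0 0 0;0 0 0 0 0 0 0;0 0 0 0 0 0 0"
}}

```text
time: 7.22
eef_pos: [0.5569, -0.2096, 0.0803]
eef_rot: [[-0.942, 0.337, -0.013], [0.336, 0.942, 0.006], [0.014, 0.002, -1.0]]
contact_force: [-14.0, 10.1, 15.9]
grip_width: 0.016
grasp_force: 30.0
```

Call:
{"name": "carry_out", "arguments": {
  "series": "0 0 0 0 0 0 50;0 0 0 0 0 0 50;0 0 0 0 0 0 50;0 0 0 0 0 0 50;0 0 -2 0 0 0 50;0 0 -4 0 0 0 50;0 0 -4 0 0 0 50;0 0 -4 0 0 0 50;3 0 -1 0 0 0 50;4 0 0 0 0 0 50;0 0 0 0 0 0 50;0 0 0 0 0 0 50"
}}

```text
time: 8.72
eef_pos: [0.4976, -0.1895, 0.2302]
eef_rot: [[-0.942, 0.336, 0.001], [0.336, 0.942, -0.0], [-0.001, -0.0, -1.0]]
contact_force: [-0.0, 0.1, -0.2]
grip_width: 0.0455
grasp_force: 0.0
```

Run:
```python
from h import *
np.set_printoptions(precision=4,suppress=True)
st=arm.state();print(st["time"],st["eef_pos"])
p,d=arm.grab_frame("wrist");cv2.imwrite("pics/w2.png",p[:,:,::-1])
rr,cc=np.mgrid[0:480,0:640];P=world("wrist",np.c_[rr.ravel(),cc.ravel()],d,st)
f=(np.hypot(P[:,0]-.557,P[:,1]+.21)<.04)&(abs(P[:,2]-.106)<.006)
q=P[f];print(len(q))
if len(q)>20:print(cv2.minAreaRect((q[:,:2]*1000).astype(np.float32)))
```

```text
8.725 [ 0.4976 -0.1895  0.2302]
621
((556.0576782226562, -209.23165893554688), (15.48520565032959, 30.302467346191406), 70.17701721191406)
```

View pics/w2.png

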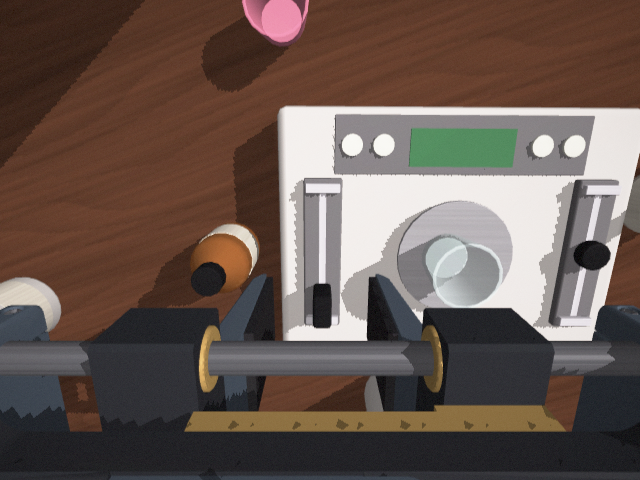

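The fin at (322,305) is against its back stop, at (0.556, -0.209). The selector at (592,255) and the beaker at (455,265) haven't moved, and the gripper is clear.

```bash
python3 -c "
from bench import arm
print(arm.sign_off())"
```

```text
the job is handed in; nothing more can be done
None
```

The transport lock fin was slid back about 70 mm until it met firm resistance at its back stop, then released; the selector and beaker look unmoved in the last wrist picture, and the job was handed in at about 9 s.

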